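Seat the stencil frame on its locating pins

TASK

Get the stencil ready for printing: with the fingertips, gently nudge the stencil frame sideways over the board, up to the fence and along it, until its two holes drop over the two red pins and it lies flat on the board. Only push it, do not grip, lift or ram it, and leave everything else on the board and table where it is.

Things in the scene. Friction and masses are not known exactly. Their poses are not given: they have to be found in the camera images.
- board: fixed plywood board (pose varies), 270 x 360 mm, its top 18 mm above the table. Origin: at table height under the centre of the seated frame's place; x points away from the robot to the fence, y along the fence; it spans x -115 to 155, y -180 to 180 mm. Two green lines 4 mm wide across it at y = +113 and -113 mm lie just outside the two ends of the seated frame
- fence_mid (a point): middle of the top of the near face of the dark wooden fence, a bar 340 mm long on the board, 20 mm high above the board's top; its near face lies at the board's x = 76 mm, 1 mm beyond the seated frame
- pin_left (a point): tip centre of the red locating pin at the board's +y side (board x = -46, y = 50 mm): 8 mm diameter, 8 mm high above the board's top, the upper 4 mm rounded to a dome; under the frame at the start, seen through its clear plate
- pin_right (a point): tip centre of the other red pin, alike, at the board's -y side (board x = -46, y = -50 mm)
- frame: loose stencil frame, about 0.45 kg: wooden rim 150 (x) by 220 mm (y) outside, 14 mm wide, 24 mm high, round a 6 mm clear plate with fir-tree openings. Origin: centre of its underside; axes as the board's when seated. It starts 14 to 26 mm short of its place (robot's side), up to 40 mm to either side along the fence, turned up to 0.08 rad
- frame_mid (a point): centre of the frame, half-way up its rim. Off the pins the frame rests on both pin tips: its robot-side edge is raised 9 to 13 mm, its far edge lies on the board. Pushing takes about 2 to 6 N. Once both holes are within about 4 mm of the pins it drops by itself and lies flat on the board, with about 2.5 mm of play; this point is then 30 mm above the table
- hole_left (a point): centre of the frame's +y hole (frame x = -46, y = 50 mm), 13 mm diameter with a black ring round it, at the plate's underside
- hole_right (a point): centre of the frame's -y hole (frame x = -46, y = -50 mm), alike, at the plate's underside
- green_jar: green paint jar, 40 mm diameter, 50 mm high, on the board behind the fence; leave it alone. Origin: centre of its underside
- fir: green wooden fir tree on a foot, 36 x 50 mm, 82 mm high, on the board behind the fence; leave it alone. Origin: centre of its underside
- mug_a: black mug, orange inside, 82 mm diameter, 95 mm high, on the table; leave it alone. Origin: centre of its underside
- mug_b: black mug, orange inside, 82 mm diameter, 95 mm high, on the table; leave it alone. Origin: centre of its underside
- paint_tray: open black paint tray 130 x 160 x 35 mm, on the table; leave it alone. Origin: centre of its underside
- white_jar: yellow jar with white cap, 60 mm diameter, 85 mm high, on the table; leave it alone. Origin: centre of its underside

How it is judged:
At the end, for the whole second after the job is handed in: the frame lies flat (within 0.02 rad) on the board with its underside within 2.5 mm of the board's top, each hole centred within 4 mm of its pin, and at rest (z of frame in the frame of board below 0.0205 m and angle between frame's own z axis and vertical below 0.02 rad and horizontal distance between hole_left and pin_left below 0.004 m and horizontal distance between hole_right and pin_right below 0.004 m and linear speed of frame below 0.01 m/s); the robot touches nothing.
It fails at once if the frame is lifted: its underside's centre comes more than 20 mm above the board, or it tips more than 0.2 rad (z of frame in the frame of board above 0.038 m or angle between frame's own z axis and vertical above 0.2 rad).
It fails at once if the frame is gripped or rammed: the fingers press on it with more than 40 N (contact force between the fingers and frame above 40 N).
It fails at once if a thing behind the fence (green jar or fir tree) is moved more than 15 mm (distance of any of green_jar, fir from where it was at the start of the episode above 0.015 m).
It fails at once if a thing on the table (mug, tray, yellow jar) is moved more than 15 mm (distance of any of mug_a, mug_b, paint_tray, white_jar from where it was at the start of the episode above 0.015 m).
It also fails if it takes over 54 s, if anything falls off the work surface, if the arm or the gripper's body presses on something with over 40 N, if the wrist force passes 120 N, or if a joint passes its speed limit or range.

ROBOT

A 6-joint arm with a two-finger parallel gripper is mounted at the origin on the work surface. World frame = base frame: x ahead of the robot, y to its left, z up, the work surface at z = 0. Lengths are in m, angles in rad, forces in N, time in s.
With the tool pointing down it reaches from about 0.3 to 0.75 m from the base axis. Payload 8.5 kg.
Tool frame: the origin (TCP) lies at the very end of the fingers, on their centre line; the grasp point (between the pads) lies 19 mm behind it; z points along the fingers, y is the direction in which the jaws open and shut (so a half turn about z gives the same grasp; the last joint's range is limited). The gripper opens to 88 mm and grips with 3 to 60 N. Pads are 18 mm wide; open, the fingers measure 123 mm over their backs; the gripper's body (75 mm by 187 mm) begins 45 mm behind the grasp point.
Start: joints at [-1.458, 0.381, 1.297, -0, 1.464, -0.215], TCP at [0.177, -0.521, 0.218] pointing down, gripper open.
Joint ranges: [-3.11, 3.11], [-0.89, 2.33], [0.22, 2.48], [-1.42, 4.56], [0.17, 2.85], [-2.88, 2.88]. Speed limits (rad/s): [2.39, 2.39, 3.14, 3.14, 3.14, 3.14].

INTERFACE

Orientations are given as a unit quaternion [w, x, y, z].
In Python, from cell import robot gives the robot as it stands. The module is installed in compiled form; this text tells all that it offers.
- The arm moves only by the tool play_rows, never from a script. Its argument "moves" is a list that holds one entry, the list of rows, each a list of 7 numbers: the shift along the tool's x, y, z in cm, then the turn, a rotation vector about the tool's x, y, z in rad, then the closure, from -1 (fully open) to 1 (shut). A call has 1 to 8 rows; each row is the pose to reach, as a shift and turn from the pose measured when the call began, along the tool's axes at that moment; what a row does not reach only later rows make up. A row lasts 1/12 s, in which the tool goes at most 41.7 mm and 7.16 degrees, less where a joint would pass 70% of its speed; a pose out of reach is approached as far as the arm can. A call with a gripper value outside its range is refused whole. The fingers move at their own pace and stop on an object; the grip force is fixed at half the most. Time passes only in rows, so rows that repeat a pose let the fingers close. It gives the time, the measured TCP pose, the force and the opening at its end, in the units of the state.
- robot.get_obs(): the state, without advancing time (a new reading comes with each control period).
- robot.capture(name): name is "side" or "top"; returns a dict with "pixels" (400x640x3 uint8, blue, green, red), "fx", "fy", "cx", "cy" (pixels), "dist" ([k1, k2, p1, p2, k3] as OpenCV has them; the pictures are not rectified), "xyz" and "attitude" of the camera in the world. Camera axes: x right, y down, z forward; pixel columns grow to the right and rows downward; lengths in m; the calibration is good to about 2 mm. A picture is of the moment at which its call begins. There is no depth.
- robot.sign_off(): hands the job in, once; it reports no verdict.
The state is a dict: "clock": time; "joints": joint angles; "joint_vel": joint speeds; "joint_efforts": joint torques, N m; "tcp_pos": TCP position; "orientation": TCP orientation; "force": force on the tool from outside, world axes, zero at the start; "wrist_torque": the same for the moment, N m; "gripper_width": finger opening in m.
Only numpy, scipy, OpenCV 4.12 (cv2) and the standard library are available. Lean on these libraries where they do the work, as an engineer would, in place of code of your own. Each camera call takes 0.05 s, during which the arm holds its last target.

## Working session

There is one attempt and no reset: what is moved stays moved. The work goes in short steps, Python scripts to look and compute and a tool call to move; the robot and the scene stay as the last step left them, time stands still between calls to the robot, and variables do not carry over. Pictures are saved under pics/ and viewed, and the job is handed in when it is done.

Besides the shell and the picture viewer there is one more tool, called in YAML: its name, and indented under it one key for each argument. play_rows: Moves the arm, as the interface text tells. Its arguments: {"type":"object","properties":{"moves":{"type":"array","items":{"type":"array","items":{"type":"array","items":{"type":"number"}}}}},"required":["moves"]}

```bash
mkdir -p pics; cat > h.py <<'E'
import numpy as np,cv2
from cell import robot
from scipy.spatial.transform import Rotation as R
def cap(n,fn):
    c=robot.capture(n); cv2.imwrite('pics/'+fn,c['pixels']); return c
def Kd(c): return np.array([[c['fx'],0,c['cx']],[0,c['fy'],c['cy']],[0,0,1.]]),np.array(c['dist'],float)
def rot(c):
    a=np.array(c['attitude'],float)
    return a if a.shape==(3,3) else R.from_quat(a,scalar_first=True).as_matrix()
def ray(c,uv,z):
    K,d=Kd(c); p=cv2.undistortPoints(np.array(uv,float).reshape(-1,1,2),K,d)[:,0]
    v=np.c_[p,np.ones(len(p))]@rot(c).T; o=np.array(c['xyz'],float)
    return o+v*((z-o[2])/v[:,2])[:,None]
def proj(c,P):
    K,d=Kd(c); r=rot(c).T; return cv2.projectPoints(np.array(P,float).reshape(-1,1,3),cv2.Rodrigues(r)[0],-r@np.array(c['xyz'],float),K,d)[0][:,0]
E
python3 - <<'E'
from h import *
for n in('top','side'):
    c=cap(n,n+'0.png'); print(n,c['fx'],c['cx'],c['cy'],c['dist'],c['xyz'],c['attitude'])
print(robot.get_obs())
E
```

```text
top 394.37125564644884 319.1825262211366 197.4266461409052 [0.01497996 0.         0.         0.         0.        ] [ 0.38855671 -0.00607355  1.22553446] [ 0.06401533 -0.69942713  0.70882104 -0.06539463]
side 499.9210585925119 325.9429419469202 195.22072912845653 [-0.07661769  0.          0.          0.          0.        ] [-0.02007678  0.65565189  1.14435061] [ 0.12579731 -0.34873617  0.87304168 -0.31679069]
{'clock': 0.1, 'joints': array([-1.45830985e+00,  3.81114734e-01,  1.29814037e+00, -4.95239151e-05,
        1.46358737e+00, -2.15298229e-01]), 'joint_vel': array([ 0.00046398, -0.00157512, -0.00187208,  0.00022546, -0.00200943,
        0.00055193]), 'joint_efforts': array([ 4.49141837e-03, -4.38648105e+01, -2.24907821e+01,  7.14707351e-02,
        3.42633971e-02, -8.94509981e-05]), 'tcp_pos': array([ 0.1770253 , -0.52044668,  0.21772203]), 'orientation': array([-6.25351422e-04,  9.86599056e-01,  1.63162225e-01,  7.52439173e-06]), 'force': array([ 0.46890188, -0.39032964,  0.03517095]), 'wrist_torque': array([ 0.03029448, -0.00950028,  0.02256006]), 'gripper_width': 0.08787878223920398}
```

View pics/top0.png

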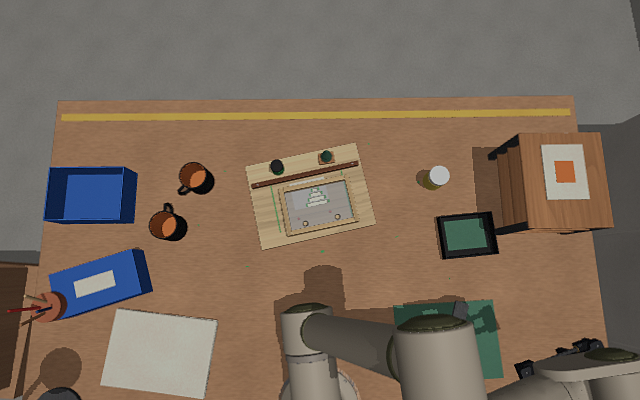

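View pics/side0.png

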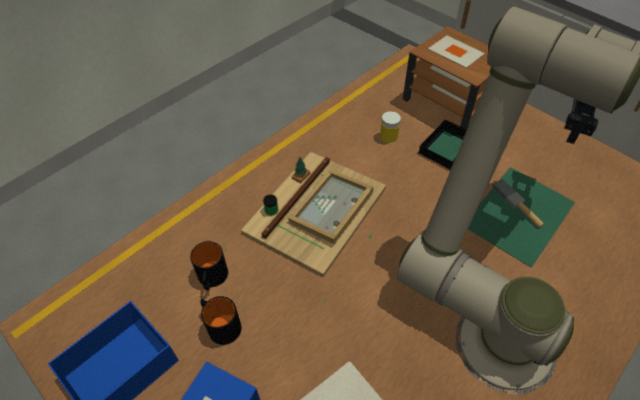

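The top view shows the board at about px (245–375, 143–250), the frame at (280–357, 177–237), and the fence running from (252,186) to (357,164). I'll zoom in on that area.

```bash
python3 - <<'E'
from h import *
t=cv2.imread('pics/top0.png')[135:255,240:385]
cv2.imwrite('pics/top0z.png',cv2.resize(t,None,fx=5,fy=5,interpolation=cv2.INTER_CUBIC)[:600,:800])
s=cv2.imread('pics/side0.png')[145:275,235:395]
cv2.imwrite('pics/side0z.png',cv2.resize(s,None,fx=4.6,fy=4.6,interpolation=cv2.INTER_CUBIC)[:600,:800])
E
```

```text
(no output)
```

View pics/top0z.png

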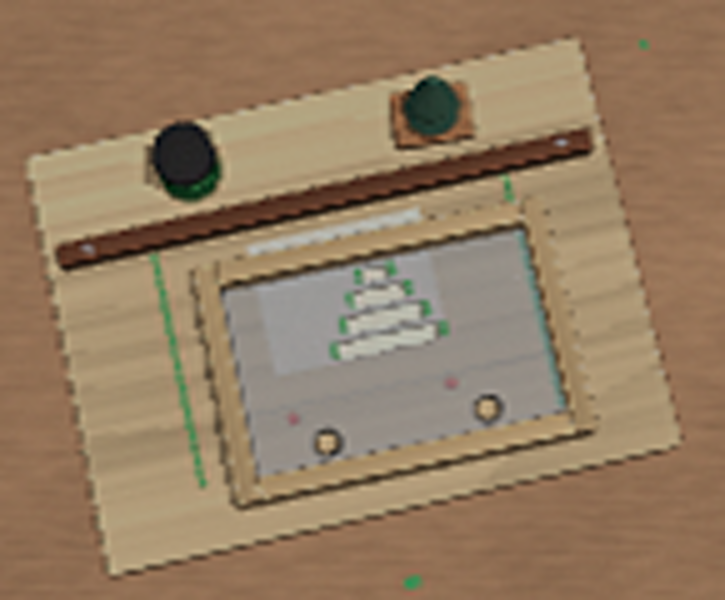

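View pics/side0z.png

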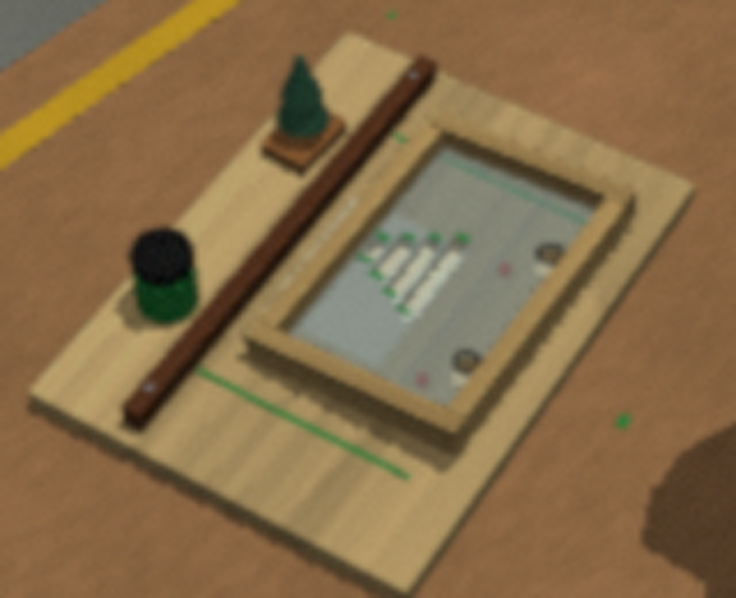

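In the top zoom, the pins are at about (293,418) and (451,383) and the holes at about (327,441) and (487,408). That puts the frame short of its place and to the right (−y). Next I'll measure these properly.

```bash
cat >> h.py <<'E'
def blobs(m,amin,amax):
    n,l,s,ce=cv2.connectedComponentsWithStats(m.astype(np.uint8)); return [(ce[i],s[i,4]) for i in range(1,n) if amin<=s[i,4]<=amax]
def wc(w,uv,r):
    u,v=np.round(uv).astype(int); y,x=np.mgrid[v-r:v+r+1,u-r:u+r+1]; k=w[v-r:v+r+1,u-r:u+r+1]; return np.array([(x*k).sum(),(y*k).sum()])/k.sum()
def red(im,seeds,r=3):
    f=im.astype(float); w=f[...,2]-f[...,1]; o=[]
    for s in seeds:
        u,v=np.round(s).astype(int); p=w[v-r-2:v+r+3,u-r-2:u+r+3]; ww=np.clip(w-np.median(p)-8,0,None); o.append(wc(ww,s,r))
    return np.array(o)
def fitb(model,pts):
    m=np.array(model,float);p=np.array(pts,float)[:,:2]
    a,b=m-m.mean(0),p-p.mean(0); th=np.arctan2((a[:,0]*b[:,1]-a[:,1]*b[:,0]).sum(),(a*b).sum())
    r=np.array([[np.cos(th),-np.sin(th)],[np.sin(th),np.cos(th)]]); t=p.mean(0)-r@m.mean(0)
    return th,t,(p-(m@r.T+t))*1000
E
python3 - <<'E'
from h import *
import pickle
Z=lambda x,y,s,u0,v0:((x+.5)/s-.5+u0,(y+.5)/s-.5+v0)
top=cv2.imread('pics/top0.png');side=cv2.imread('pics/side0.png')
ct=robot.capture('top');cs=robot.capture('side');
T=lambda x,y:Z(x,y,5,240,135); S=lambda x,y:Z(x,y,4.6,235,145)
pt=red(top,[T(293,418),T(451,383)]);ps=red(side,[S(422,380),S(504,270)])
print('pin px',pt,ps)
print('pins top',ray(ct,pt,.026)); print('pins side',ray(cs,ps,.026))
# board outline: colour mask top
hsv=cv2.cvtColor(top,cv2.COLOR_BGR2HSV)
print('wood',hsv[int(T(100,400)[1]),int(T(100,400)[0])],'table',hsv[260,260])
bm=((top[...,1].astype(int)>125)&(top[...,2]>150)).astype(np.uint8); bm[:135]=0;bm[255:]=0;bm[:,:240]=0;bm[:,385:]=0
c=max(cv2.findContours(cv2.morphologyEx(bm,cv2.MORPH_CLOSE,np.ones((9,9))),0,2)[0],key=cv2.contourArea)
rr=cv2.minAreaRect(c); bx=cv2.boxPoints(rr); print('box',bx); print(ray(ct,bx,.018))
man=[T(28,158),T(578,38),T(682,443),T(111,577)]
W=ray(ct,man,.018);print('manual corners',W)
mod=[(155,180),(155,-180),(-115,-180),(-115,180)]
th,t,res=fitb(np.array(mod)/1000,W);print('board',th,t,res)
for n,q in(('L',(-.046,.05)),('R',(-.046,-.05))):
    r=np.array([[np.cos(th),-np.sin(th)],[np.sin(th),np.cos(th)]]);print('pred pin',r@q+t)
# holes: plate underside ~ height; guess .018+~? 
for h in(.026,.034): print('holes',h,ray(ct,[T(327,441),T(487,408)],h), ray(cs,[S(466,361),S(549,254)],h))
E
```

```text
pin px [[298.21649485 218.32989691]
 [329.90425532 211.10638298]] [[325.54032258 227.76612903]
 [344.22352941 202.98823529]]
pins top [[ 0.54661081  0.05515961  0.026     ]
 [ 0.56767277 -0.04230499  0.026     ]]
pins side [[ 0.54191513  0.06338442  0.026     ]
 [ 0.56367729 -0.03753255  0.026     ]]
wood [ 18  83 166] table [ 14 108 144]
box [[242.58823 166.64708]
 [357.4706  141.11766]
 [375.89413 224.02354]
 [261.01175 249.55296]]
[[ 0.71438645  0.23052769  0.018     ]
 [ 0.79382601 -0.1348228   0.018     ]
 [ 0.52687167 -0.18319885  0.018     ]
 [ 0.45367859  0.168888    0.018     ]]
manual corners [[ 0.71573868  0.2223221   0.018     ]
 [ 0.7903143  -0.12745741  0.018     ]
 [ 0.52941053 -0.18362579  0.018     ]
 [ 0.45229782  0.1664772   0.018     ]]
board 0.21236453212793194 [0.60238963 0.01521359] [[-0.22997636 -1.51747845]
 [-1.53223315  0.61570717]
 [ 1.49851736  1.35573739]
 [ 0.26369216 -0.45396611]]
pred pin [0.54688441 0.05439484]
pred pin [ 0.5679616  -0.04335868]
holes 0.026 [[ 0.5325729   0.03447872  0.026     ]
 [ 0.55160428 -0.06377023  0.026     ]] [[ 0.53208302  0.03179291  0.026     ]
 [ 0.55117348 -0.06566742  0.026     ]]
holes 0.034 [[ 0.53161242  0.03420827  0.034     ]
 [ 0.55051688 -0.06338543  0.034     ]] [[ 0.52813321  0.03625562  0.034     ]
 [ 0.5470871  -0.06050754  0.034     ]]
```

The pins as measured in the top view agree with the board fit to 1 mm. The frame needs about +19 mm in x, +17 mm in y and +0.02 rad in board axes. My plan is to close the fingers, push the frame to the fence, then push it along +y from its −y end. I'll start with the approach.

```bash
cat >> h.py <<'E'
TH=.2126;T0=np.array([.6024,.0149])
RB=np.array([[np.cos(TH),-np.sin(TH)],[np.sin(TH),np.cos(TH)]])
def go(bx,by,z):
    o=robot.get_obs(); q=R.from_quat(o['orientation'],scalar_first=True)
    w=np.r_[T0+RB@(np.array([bx,by])/1000),z]
    tgt=R.from_matrix(np.c_[np.r_[RB[:,0],0],np.r_[-RB[:,1],0],[0,0,-1.]])
    print('clock',o['clock'],'tool delta cm',np.round(q.inv().apply(w-o['tcp_pos'])*100,2),'rv',np.round((q.inv()*tgt).as_rotvec(),3))
    print('board tcp mm',np.round(RB.T@(o['tcp_pos'][:2]-T0)*1000,1),'z',o['tcp_pos'][2],'F board',np.round(RB.T@o['force'][:2],1),o['force'][2])
E
python3 -c "
from h import *
go(-135,-25,.12)"
```

```text
clock 0.2 tool delta cm [ 43.81 -36.06   9.83] rv [-0.001 -0.     0.115]
board tcp mm [-528.7 -433.6] z 0.2179172158552545 F board [-0.1 -0.3] 0.14261739725411768
```

play_rows:
  moves:
    - [[2,-1.6,0,0,0,0.015,1],[5,-4,0,0,0,0.03,1],[8,-6.6,0,0,0,0.045,1],[11,-9,0,0,0,0.06,1],[14,-11.5,0,0,0,0.075,1],[17,-14,0,0,0,0.09,1],[20,-16.5,0,0,0,0.105,1],[22,-18,0,0,0,0.115,1]]

```text
clock: 0.87
tcp_pos: [0.3282, -0.2763, 0.2182]
orientation: [-0.001, 0.994, 0.106, 0.0]
force: [0.2, -0.5, -0.7]
gripper_width: 0.0369
```

```bash
python3 -c "
from h import *
go(-135,-25,.12)"
```

```text
clock 0.8667 tool delta cm [ 19.46 -20.15   9.85] rv [-0.001 -0.     0.001]
board tcp mm [-329.5 -226.8] z 0.21819377675722848 F board [ 0.1 -0.5] -0.6760755243408212
```

play_rows:
  moves:
    - [[2.5,-2.6,0,0,0,0,1],[5,-5.2,0.5,0,0,0,1],[7.5,-7.8,1.5,0,0,0,1],[10,-10.4,3,0,0,0,1],[12.5,-13,4.5,0,0,0,1],[15,-15.6,6,0,0,0,1],[17.5,-18.2,8,0,0,0,1],[19.4,-20.1,9.8,0,0,0,1]]

```text
clock: 1.53
tcp_pos: [0.476, -0.0362, 0.1196]
orientation: [-0.001, 0.994, 0.107, 0.0]
force: [0.6, -0.2, 0.6]
gripper_width: 0.0003
```

```bash
python3 -c "
from h import *
go(-135,-25,.036)"
```

```text
clock 1.5333 tool delta cm [-0.08  0.19  8.36] rv [-0.001 -0.001  0.002]
board tcp mm [-134.3  -23.3] z 0.11964343625146777 F board [ 0.5 -0.3] 0.6191633217125653
```

Now I'll lower the tool, then start pushing in x. Contact is expected at about board x −103, so I'll stop just short of it.

play_rows:
  moves:
    - [[0,0.1,2,0,0,0,1],[0,0.2,4.5,0,0,0,1],[0,0.2,7,0,0,0,1],[0,0.2,8.4,0,0,0,1],[0.7,0.2,8.4,0,0,0,1],[1.4,0.2,8.4,0,0,0,1],[2,0.2,8.4,0,0,0,1],[2.3,0.2,8.4,0,0,0,1]]

```text
clock: 2.2
tcp_pos: [0.5008, -0.0332, 0.0368]
orientation: [-0.0, 0.994, 0.107, 0.002]
force: [0.1, -0.5, 0.0]
gripper_width: 0.0002
```

```bash
python3 -c "
from h import *
go(-85,-25,.036)
for n in('top','side'):
    c=cap(n,n+'1.png')
cv2.imwrite('pics/side1z.png',cv2.resize(cv2.imread('pics/side1.png')[145:275,235:395],None,fx=4.6,fy=4.6,interpolation=2))"
```

```text
clock 2.2 tool delta cm [ 2.44 -0.05  0.09] rv [ 0.    -0.003  0.002]
board tcp mm [-109.4  -25.5] z 0.036830789433455774 F board [ 0.  -0.5] 0.04958681602057914
```

View pics/side1z.png

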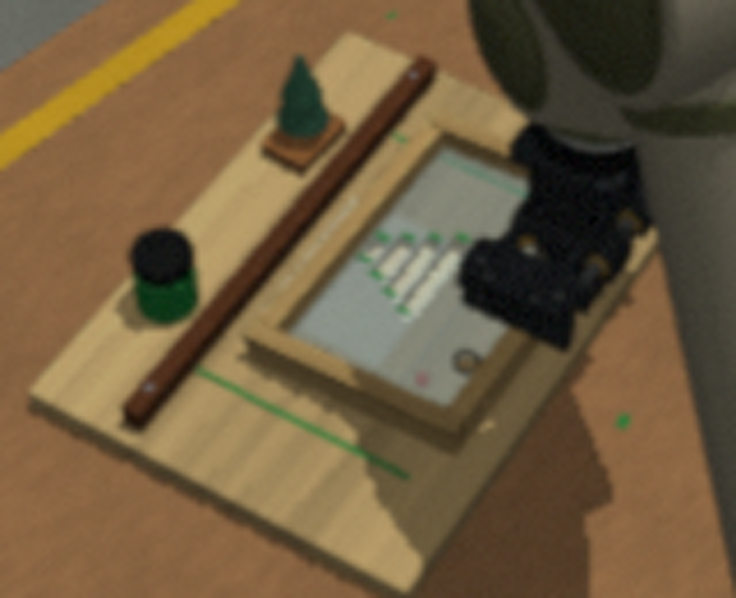

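The side view shows the gripper behind the near rim at about zoom px (570,340), and the frame hasn't moved. I'll push slowly.

play_rows:
  moves:
    - [[0.2,0,0,0,0,0,1],[0.4,0,0,0,0,0,1],[0.6,0,0,0,0,0,1],[0.8,0,0,0,0,0,1],[1.0,0,0,0,0,0,1],[1.2,0,0,0,0,0,1],[1.4,0,0,0,0,0,1],[1.6,0,0,0,0,0,1]]

```text
clock: 2.97
tcp_pos: [0.5159, -0.0296, 0.0365]
orientation: [-0.0, 0.994, 0.107, 0.001]
force: [-0.9, 0.4, 0.4]
gripper_width: 0.0005
```

```bash
python3 -c "
from h import *
go(-85,-25,.036)
cap('side','side2.png')
cv2.imwrite('pics/side2z.png',cv2.resize(cv2.imread('pics/side2.png')[145:275,235:395],None,fx=4.6,fy=4.6,interpolation=2))"
```

```text
clock 2.9667 tool delta cm [ 0.9  -0.03  0.05] rv [-0.    -0.003  0.002]
board tcp mm [-94.  -25.3] z 0.03649863125143085 F board [-0.8  0.6] 0.42157017116303735
```

View pics/side2z.png

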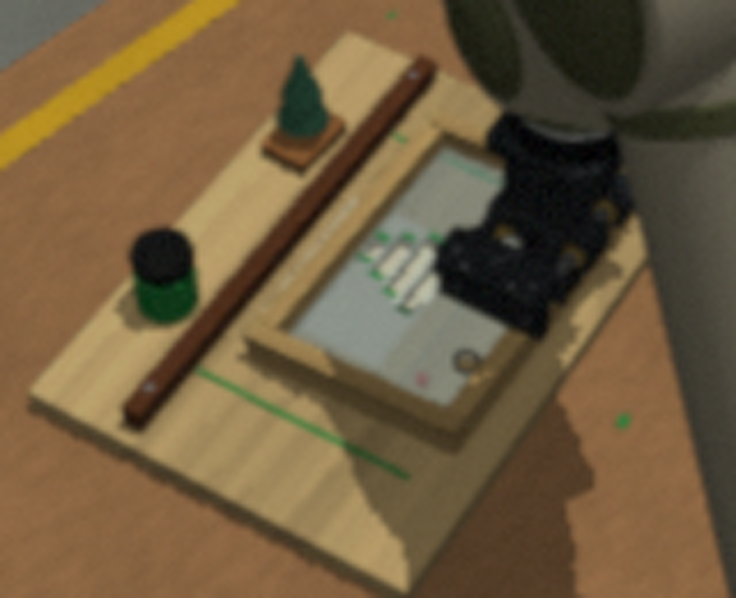

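The frame hasn't moved yet, with its ring still at (466,361), so the fingers are only just at the rim. I'll carry on slowly.

play_rows:
  moves:
    - [[0.2,0,0,0,0,0,1],[0.4,0,0,0,0,0,1],[0.6,0,0,0,0,0,1],[0.8,0,0,0,0,0,1],[1.0,0,0,0,0,0,1],[1.2,0,0,0,0,0,1]]

```text
clock: 3.52
tcp_pos: [0.5281, -0.027, 0.0365]
orientation: [-0.0, 0.994, 0.107, 0.001]
force: [0.6, -0.7, -0.6]
gripper_width: 0.0004
```

```bash
python3 -c "
from h import *
go(-75,-25,.036)
cap('side','side3.png')
cv2.imwrite('pics/side3z.png',cv2.resize(cv2.imread('pics/side3.png')[145:275,235:395],None,fx=4.6,fy=4.6,interpolation=2))"
```

```text
clock 3.5167 tool delta cm [ 0.65 -0.03  0.06] rv [-0.    -0.003  0.002]
board tcp mm [-81.5 -25.3] z 0.036543441856128116 F board [ 0.5 -0.8] -0.6354591423925829
```

View pics/side3z.png

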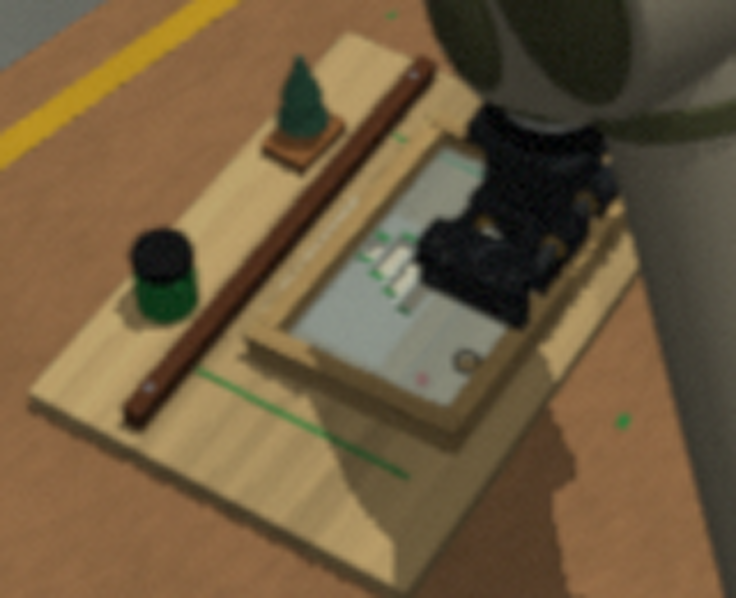

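The tip is past where I expected contact, yet the frame hasn't moved and there's no force. I'll check the geometry before going further.

```bash
python3 - <<'E'
from h import *
ct=cap('top','top3.png'); cs=robot.capture('side')
Z=lambda x,y,s,u0,v0:((x+.5)/s-.5+u0,(y+.5)/s-.5+v0)
b=lambda P:np.round((P[:,:2]-T0)@RB*1000,1)
T=lambda x,y:Z(x,y,5,240,135); S=lambda x,y:Z(x,y,4.6,235,145)
print('near corners L,R z.053 top',b(ray(ct,[T(240,508),T(593,432)],.053)),'side',b(ray(cs,[S(457,432),S(634,195)],.053)))
print('far corners z.042',b(ray(ct,[T(195,270),T(525,205)],.042)),'side',b(ray(cs,[S(248,333),S(437,125)],.042)))
print('holes .027',b(ray(ct,[T(327,441),T(487,408)],.027)),b(ray(cs,[S(466,361),S(549,254)],.027)))
o=robot.get_obs();p=o['tcp_pos']
a=proj(ct,[p]);s=proj(cs,[p]); print('tcp px top zoom',(a-[240,135])*5,'side zoom',(s-[235,145])*4.6)
t=ct['pixels'][135:255,240:385]
cv2.imwrite('pics/top3z.png',cv2.resize(t,None,fx=5,fy=5,interpolation=2))
E
```

```text
near corners L,R z.053 top [[ -94.9   92.7]
 [ -97.8 -122.6]] side [[ -96.6   95.5]
 [ -99.  -117.6]]
far corners z.042 [[  54.8   89.7]
 [  49.3 -117.1]] side [[  51.8   92.1]
 [  42.3 -112.8]]
holes .027 [[-64.2  33.9]
 [-66.4 -66.1]] [[-65.5  32. ]
 [-67.4 -67.2]]
tcp px top zoom [[426.04589507 443.10551203]] side zoom [[534.59436755 296.74728373]]
```

View pics/top3z.png

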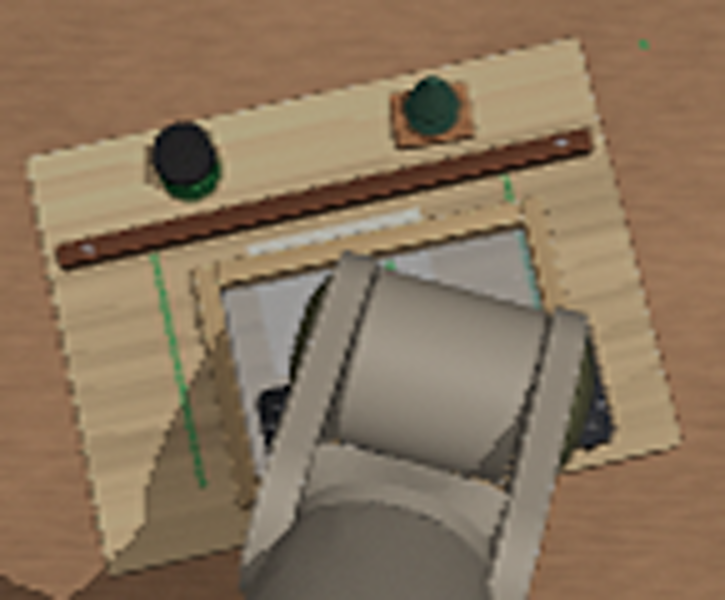

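```bash
python3 - <<'E'
from h import *
a=cv2.imread('pics/side0.png').astype(int);b=cv2.imread('pics/side3.png').astype(int)
d=np.abs(a-b).max(2)
crop=np.hstack([cv2.imread('pics/side3.png')[140:270,270:410]])
cv2.imwrite('pics/side3zz.png',cv2.resize(crop,None,fx=5,fy=4.6*5/4.6,interpolation=2)[:600])
ct=robot.capture('top');cs=robot.capture('side');o=robot.get_obs();p=o['tcp_pos'];q=R.from_quat(o['orientation'],scalar_first=True)
im=cs['pixels'].copy()
# draw expected finger centreline, and body outline for view check
k=6;u0,v0=290,140
big=cv2.resize(im[v0:v0+100,u0:u0+130],None,fx=k,fy=k,interpolation=2)
P=lambda X:tuple(int(t) for t in ((proj(cs,[p+q.apply(X)])[0]-[u0,v0]+.5)*k))
cv2.line(big,P([0,0,0]),P([0,0,-.064]),(0,0,255),1);cv2.circle(big,P([0,0,0]),4,(0,255,0),1)
for s in(-1,1):
  cv2.line(big,P([-.0375,s*.0935,-.064]),P([.0375,s*.0935,-.064]),(255,255,0),1)
  cv2.line(big,P([s*.0375,-.0935,-.064]),P([s*.0375,.0935,-.064]),(255,255,0),1)
cv2.imwrite('pics/side3ov.png',big)
tp=ct['pixels'];big=cv2.resize(tp[135:255,240:385],None,fx=5,fy=5,interpolation=2)
P=lambda X:tuple(int(t) for t in ((proj(ct,[p+q.apply(X)])[0]-[240,135]+.5)*5))
for s in(-1,1):
  cv2.line(big,P([-.0375,s*.0935,-.064]),P([.0375,s*.0935,-.064]),(255,255,0),1)
  cv2.line(big,P([s*.0375,-.0935,-.064]),P([s*.0375,.0935,-.064]),(255,255,0),1)
cv2.imwrite('pics/top3ov.png',big)
E
```

```text
(no output)
```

View pics/side3ov.png

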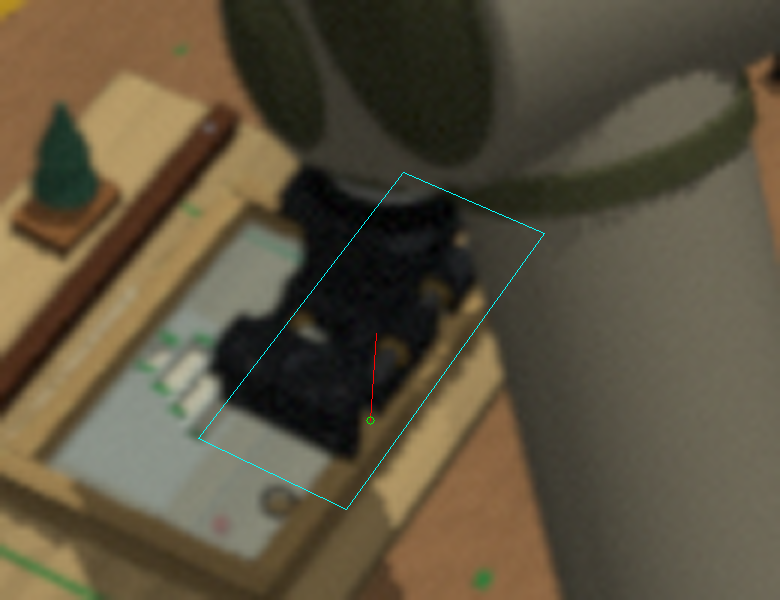

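View pics/top3ov.png

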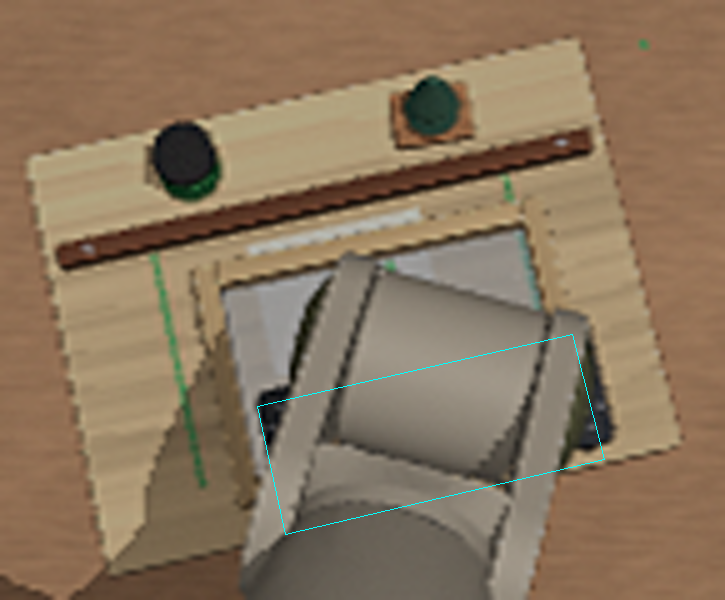

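The gripper drawn from the reported pose doesn't match the pictures: it appears higher and further forward, and the finger tip isn't visible where I expect it. I'll back out along the same line, raise the tool and look at the fingers in the clear.

play_rows:
  moves:
    - [[-1,0,0,0,0,0,1],[-2.5,0,0,0,0,0,1],[-4,0,0,0,0,0,1],[-5,0,-1,0,0,0,1],[-5,0,-4,0,0,0,1],[-5,3,-8,0,0,0,1],[-5,6,-12,0,0,0,1],[-5,8,-15,0,0,0,1]]

```text
clock: 4.43
tcp_pos: [0.4939, -0.1106, 0.1791]
orientation: [-0.0, 0.994, 0.108, 0.001]
force: [1.8, -0.4, -0.0]
gripper_width: 0.0001
```

```bash
cat > ov.py <<'E'
from h import *
def ov(tag,k=5,w=150,h=115):
    cs=robot.capture('side');ct=robot.capture('top');o=robot.get_obs();p=o['tcp_pos'];q=R.from_quat(o['orientation'],scalar_first=True)
    for n,c in(('s',cs),('t',ct)):
        m=proj(c,[p+q.apply([0,0,-.05])])[0].astype(int);u0=min(max(m[0]-w//2,0),640-w);v0=min(max(m[1]-h//2,0),400-h)
        big=cv2.resize(c['pixels'][v0:v0+h,u0:u0+w],None,fx=k,fy=k,interpolation=2)
        P=lambda X:tuple(int(t) for t in ((proj(c,[p+q.apply(X)])[0]-[u0,v0]+.5)*k))
        cv2.line(big,P([0,0,0]),P([0,0,-.064]),(0,0,255),1);cv2.circle(big,P([0,0,0]),4,(0,255,0),1)
        for s in(-1,1):
            cv2.line(big,P([-.0375,s*.0935,-.064]),P([.0375,s*.0935,-.064]),(255,255,0),1)
            cv2.line(big,P([s*.0375,-.0935,-.064]),P([s*.0375,.0935,-.064]),(255,255,0),1)
        cv2.imwrite(f'pics/ov_{tag}_{n}.png',big)
    print(o['joints'],p,o['orientation'])
E
python3 -c "
from ov import *
ov('4');go(-135,-25,.036)"
```

```text
[-0.45797973  0.33525238  1.47921325  0.00160726  1.31444233  0.90019197] [ 0.49677988 -0.11341138  0.18215318] [0.00273405 0.99435495 0.10591228 0.00577547]
clock 4.5333 tool delta cm [-0.63 -7.91 14.56] rv [ 0.007 -0.011 -0.   ]
board tcp mm [-130.3 -103.1] z 0.1821531765298066 F board [-0.4  0.5] 0.5574685092426641
```

View pics/ov_4_s.png

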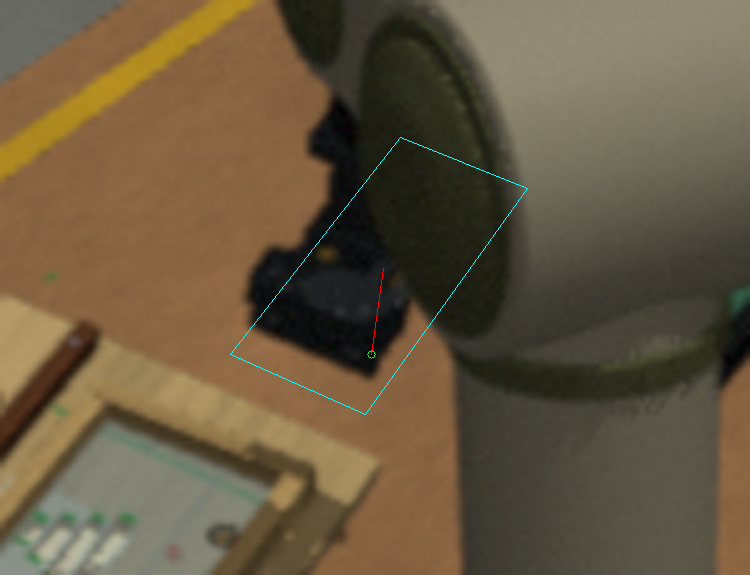

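View pics/ov_4_t.png

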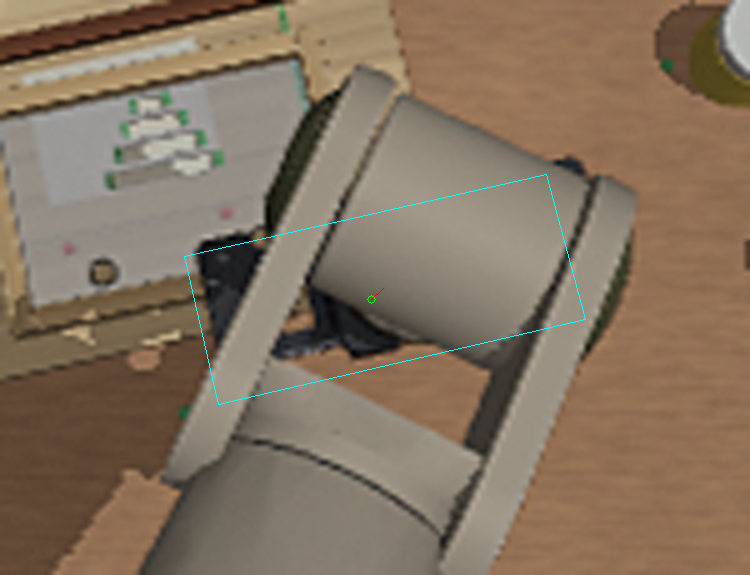

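The body is hiding the fingers because the side camera looks nearly along the jaw axis. I'll turn the tool by a quarter so the fingers show.

play_rows:
  moves:
    - [[0,0,0,0,0,-0.1,1],[0,0,0,0,0,-0.2,1],[0,0,0,0,0,-0.3,1],[0,0,0,0,0,-0.4,1],[0,0,0,0,0,-0.5,1],[0,0,0,0,0,-0.6,1],[0,0,0,0,0,-0.7,1],[0,0,0,0,0,-0.8,1]]

```text
clock: 5.2
tcp_pos: [0.4963, -0.1128, 0.1813]
orientation: [0.004, 0.873, 0.487, 0.004]
force: [-0.3, 0.9, -0.1]
gripper_width: 0.0006
```

play_rows:
  moves:
    - [[0,0,0,0,0,-0.1,1],[0,0,0,0,0,-0.2,1],[0,0,0,0,0,-0.3,1],[0,0,0,0,0,-0.4,1],[0,0,0,0,0,-0.5,1],[0,0,0,0,0,-0.6,1],[0,0,0,0,0,-0.7,1],[0,0,0,0,0,-0.77,1]]

```text
clock: 5.87
tcp_pos: [0.4958, -0.1122, 0.1804]
orientation: [0.005, 0.624, 0.781, 0.002]
force: [0.3, 0.3, 0.1]
gripper_width: 0.0004
```

```bash
python3 -c "
from ov import *
ov('5')"
```

```text
[-0.45680219  0.33614769  1.48289515  0.00172208  1.31270823 -0.6746901 ] [ 0.49588213 -0.11228638  0.18054357] [0.00462091 0.62619233 0.77965265 0.00188575]
```

View pics/ov_5_s.png

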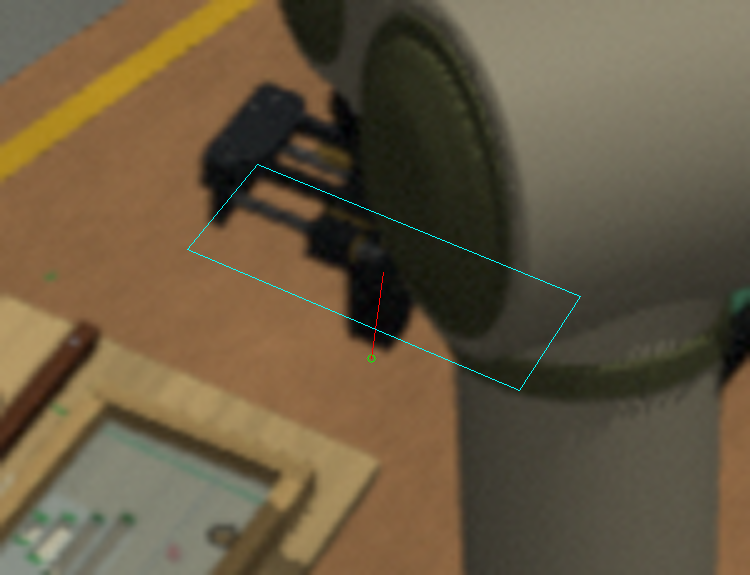

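View pics/ov_5_t.png

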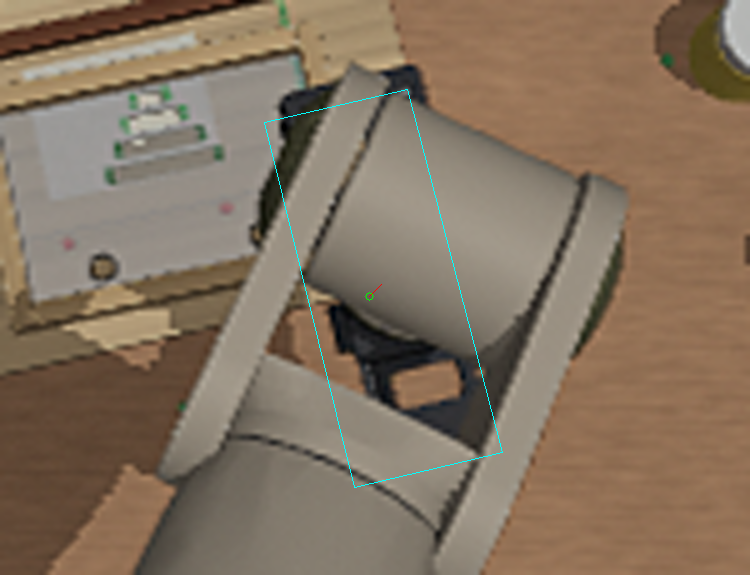

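The fingers are now visible. Their lowest corner is at about zoom px (390,348), where I'd expect (394,381) from the pose, so the tip looks 20–25 mm higher than reported. That fits with having passed over the rim. I'll compare with the starting picture, when the gripper was open.

```bash
python3 - <<'E'
from h import *
im=cv2.imread('pics/side0.png');c=robot.capture('side')
p=np.array([.1770,-.5204,.2177]);q=R.from_quat([-6.25e-4,.9866,.16316,0],scalar_first=True)
u0,v0,w,h,k=540,60,100,95,6
big=cv2.resize(im[v0:v0+h,u0:u0+w],None,fx=k,fy=k,interpolation=2)
big=cv2.convertScaleAbs(big,alpha=1.8,beta=20)
P=lambda X:tuple(int(t) for t in ((proj(c,[p+q.apply(X)])[0]-[u0,v0]+.5)*k))
for s in(-1,1):
  for y in(.044,.0615):
    for x in (-.009,.009): cv2.line(big,P([x,s*y,0]),P([x,s*y,-.064]),(0,0,255),1)
  cv2.line(big,P([-.009,s*.044,0]),P([-.009,s*.0615,0]),(0,255,0),1);cv2.line(big,P([.009,s*.044,0]),P([.009,s*.0615,0]),(0,255,0),1)
cv2.imwrite('pics/s0ov.png',big)
E
```

```text
(no output)
```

View pics/s0ov.png

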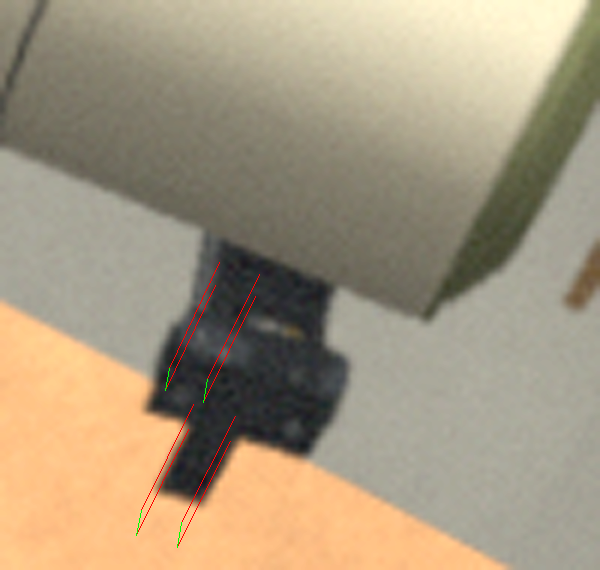

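Both views agree that the physical finger end sits about 23 mm above the reported TCP along the tool axis. With a reported z of 0.019 the tip should be at about 0.042, on the upper rim. If I'm wrong it would still clear the board, so that height is safe either way. I'll keep this turned orientation, where tool y is board +x and tool x is board +y.

```bash
sed -i 's/np.c_\[np.r_\[RB\[:,0\],0\],np.r_\[-RB\[:,1\],0\]/np.c_[np.r_[RB[:,1],0],np.r_[RB[:,0],0]/' h.py; python3 -c "
from h import *
go(-150,-25,.019)"
```

```text
clock 6.0167 tool delta cm [ 7.78 -2.04 16.11] rv [0.009 0.005 0.002]
board tcp mm [-130.9 -101.9] z 0.18065879248221617 F board [ 0.6 -0.4] -0.9302469288279732
```

play_rows:
  moves:
    - [[1.5,-2,0,0,0,0,1],[4,-2,2,0,0,0,1],[6,-2,4,0,0,0,1],[7.8,-2,7,0,0,0,1],[7.8,-2,10,0,0,0,1],[7.8,-2,13,0.009,0.005,0,1],[7.8,-2,15,0.009,0.005,0,1],[7.8,-2,16.1,0.009,0.005,0,1]]

```text
clock: 6.68
tcp_pos: [0.4601, -0.0402, 0.0167]
orientation: [-0.002, 0.628, 0.778, -0.001]
force: [-0.1, 0.2, -1.1]
gripper_width: 0.0003
```

```bash
python3 -c "
from ov import *
go(-116,-25,.019);ov('6')"
```

```text
clock 6.6833 tool delta cm [-0.11  3.47 -0.24] rv [-0.003 -0.002 -0.   ]
board tcp mm [-150.7  -23.9] z 0.01669133922989184 F board [-0.   0.3] -1.0979936574464377
[-3.44690587e-01  5.02464259e-01  1.80936718e+00  5.28758319e-06
  8.33960868e-01 -5.57474113e-01] [ 0.46022663 -0.04038764  0.01744345] [-1.98420916e-03  6.28020119e-01  7.78194270e-01 -6.87154583e-04]
```

View pics/ov_6_s.png

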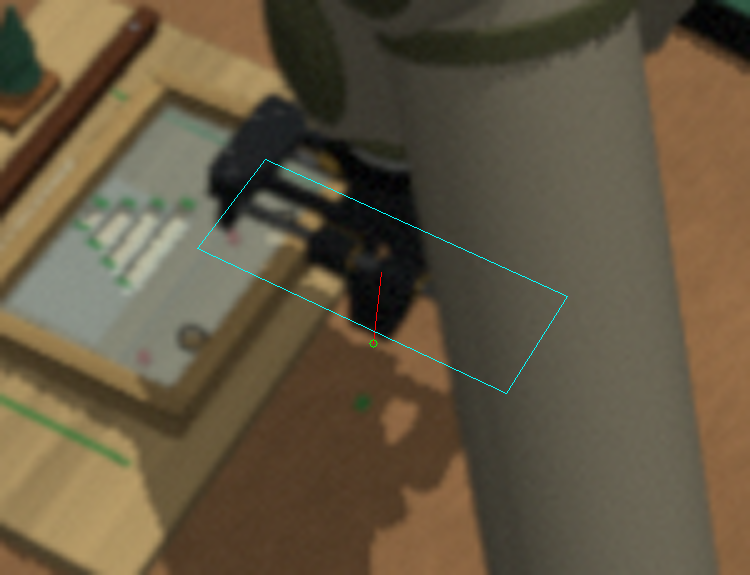

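The tip is in front of the near rim, at about (380,338), and again looks 20–25 mm above the reported point. Advancing to contact.

play_rows:
  moves:
    - [[0,1,-0.1,0,0,0,1],[0,2,-0.1,0,0,0,1],[0,2.6,-0.1,0,0,0,1],[0,3.1,-0.1,0,0,0,1],[0,3.4,-0.1,0,0,0,1],[0,3.6,-0.1,0,0,0,1],[0,3.8,-0.1,0,0,0,1]]

```text
clock: 7.37
tcp_pos: [0.4973, -0.0323, 0.0184]
orientation: [-0.002, 0.628, 0.778, -0.001]
force: [0.2, 0.1, -0.2]
gripper_width: 0.0004
```

```bash
python3 -c "
from ov import *
go(-96,-25,.019);ov('7')"
```

```text
clock 7.3667 tool delta cm [-0.1   1.67 -0.06] rv [-0.004 -0.002 -0.   ]
board tcp mm [-112.7  -24. ] z 0.01844902835934599 F board [0.2 0.1] -0.19939080707091017
[-3.03023458e-01  5.43548045e-01  1.70808768e+00  2.49679042e-04
  8.94084968e-01 -5.15830339e-01] [ 0.4974207  -0.03235544  0.0183759 ] [-1.95552966e-03  6.28070683e-01  7.78153550e-01 -6.67478344e-04]
```

View pics/ov_7_s.png

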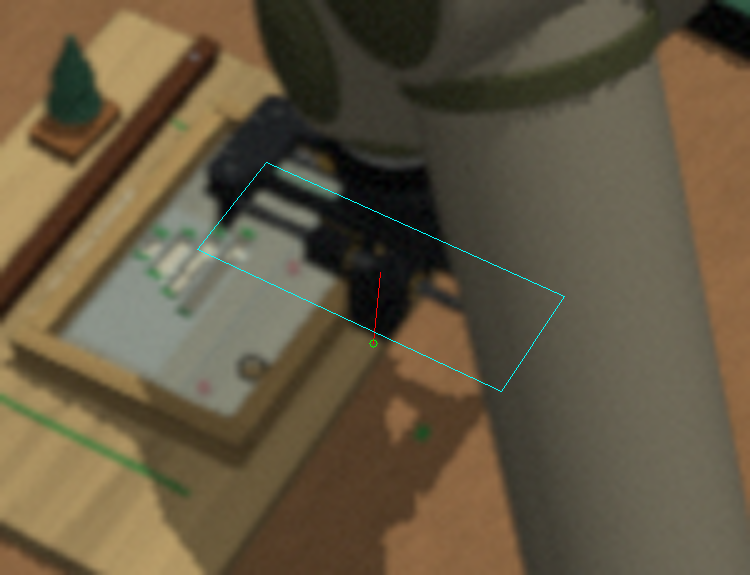

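play_rows:
  moves:
    - [[0,0.2,0,0,0,0,1],[0,0.4,0,0,0,0,1],[0,0.6,0,0,0,0,1],[0,0.8,0,0,0,0,1],[0,1.0,0,0,0,0,1]]

```text
clock: 7.88
tcp_pos: [0.507, -0.0302, 0.0181]
orientation: [-0.002, 0.628, 0.778, -0.001]
force: [-3.2, -1.1, -1.5]
gripper_width: 0.0006
```

```bash
python3 -c "
from ov import *
go(-96,-25,.019);ov('8')
c=cap('side','side8.png')
cv2.imwrite('pics/side8z.png',cv2.resize(c['pixels'][145:275,235:395],None,fx=4.6,fy=4.6,interpolation=2))"
```

```text
clock 7.8833 tool delta cm [-0.11  0.67 -0.09] rv [-0.004 -0.003 -0.   ]
board tcp mm [-102.7  -23.9] z 0.018114904016513146 F board [-3.4 -0.4] -1.4901902719449707
[-2.92784634e-01  5.55581323e-01  1.68050278e+00  5.23950428e-04
  9.09314307e-01 -5.05799112e-01] [ 0.50755861 -0.03016305  0.018267  ] [-1.84052220e-03  6.28054643e-01  7.78166885e-01 -5.25374944e-04]
```

View pics/side8z.png

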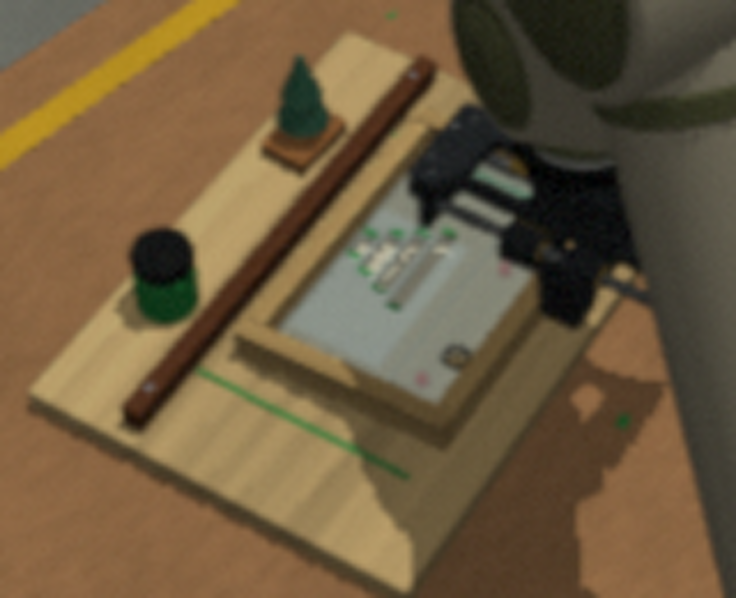

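Contact made: the force is 3.4 N and the frame is sliding, with the ring moving from (466,361) to (456,356). Continuing gently.

play_rows:
  moves:
    - [[0,0.2,0,0,0,0,1],[0,0.4,0,0,0,0,1],[0,0.6,0,0,0,0,1],[0,0.8,0,0,0,0,1],[0,1.0,0,0,0,0,1]]

```text
clock: 8.45
tcp_pos: [0.5175, -0.028, 0.0182]
orientation: [-0.002, 0.628, 0.778, -0.001]
force: [-2.7, -0.5, -1.3]
gripper_width: 0.0006
```

```bash
python3 -c "
from ov import *
go(-88,-25,.019)
c=cap('side','side9.png')
cv2.imwrite('pics/side9z.png',cv2.resize(c['pixels'][145:275,235:395],None,fx=4.6,fy=4.6,interpolation=2))"
```

```text
clock 8.45 tool delta cm [-0.09  0.41 -0.08] rv [-0.003 -0.002  0.   ]
board tcp mm [-92.1 -24.1] z 0.018205469876890853 F board [-2.8  0.1] -1.3323249896079115
```

View pics/side9z.png

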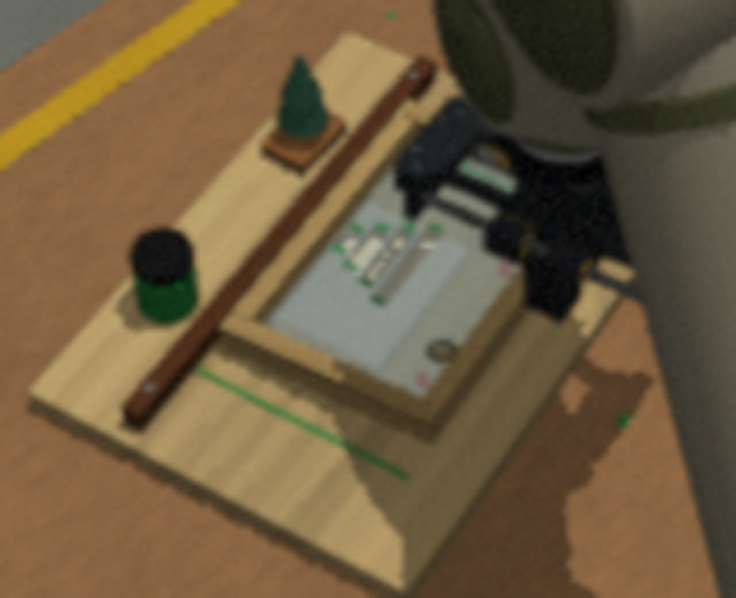

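The far-left corner is now close to the fence, at (222,327). I'll push the last few mm in small steps and watch the force.

play_rows:
  moves:
    - [[0,0.15,0,0,0,0,1],[0,0.3,0,0,0,0,1],[0,0.4,0,0,0,0,1]]

```text
clock: 8.75
tcp_pos: [0.5209, -0.0268, 0.018]
orientation: [-0.003, 0.628, 0.778, -0.001]
force: [-9.4, -0.3, 1.2]
gripper_width: 0.0
```

play_rows:
  moves:
    - [[0,0.1,0,0,0,0,1],[0,0.15,0,0,0,0,1]]

```text
clock: 8.92
tcp_pos: [0.5208, -0.0265, 0.0179]
orientation: [-0.004, 0.628, 0.778, -0.002]
force: [-11.7, -3.3, 4.5]
gripper_width: 0.0
```

```bash
python3 -c "
from ov import *
go(-88,-25,.019)
c=cap('side','side10.png')
cv2.imwrite('pics/side10z.png',cv2.resize(c['pixels'][145:275,235:395],None,fx=4.6,fy=4.6,interpolation=2))"
```

```text
clock 8.9167 tool delta cm [-0.17  0.05 -0.11] rv [-0.009 -0.004  0.001]
board tcp mm [-88.5 -23.3] z 0.017870904816124127 F board [-12.1  -0.7] 4.530690554723223
```

View pics/side10z.png

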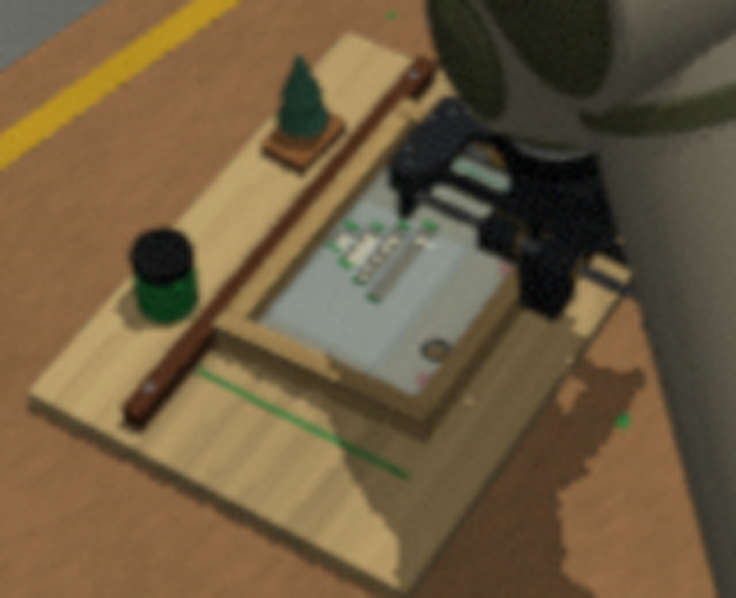

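The frame is against the fence at 12 N, with its far edge parallel to it. I'll back off, lift over, and go round to the frame's −y end.

play_rows:
  moves:
    - [[0,-1,0,0,0,0,1],[0,-3,0,0,0,0,1],[0,-4,-2,0,0,0,1],[0,-4,-5,0,0,0,1],[-3,-4,-8,0,0,0,1],[-7,-4,-10,0,0,0,1],[-11,-2,-10,0,0,0,1],[-14,1,-10,0,0,0,1]]

```text
clock: 9.63
tcp_pos: [0.5569, -0.1606, 0.12]
orientation: [-0.002, 0.628, 0.778, -0.002]
force: [0.2, -0.8, 0.7]
gripper_width: 0.0001
```

```bash
python3 -c "
from ov import *
go(3,-165,.016)
c=cap('top','top11.png')
cv2.imwrite('pics/top11z.png',cv2.resize(c['pixels'][135:255,240:385],None,fx=5,fy=5,interpolation=2))
cap('side','side11.png')
cv2.imwrite('pics/side11z.png',cv2.resize(cv2.imread('pics/side11.png')[145:275,235:395],None,fx=4.6,fy=4.6,interpolation=2))"
```

```text
clock 9.6333 tool delta cm [-0.3   8.51 10.36] rv [-0.005 -0.    -0.001]
board tcp mm [ -81.6 -162. ] z 0.1199807911175973 F board [-0.  -0.8] 0.7262468409230517
```

View pics/top11z.png

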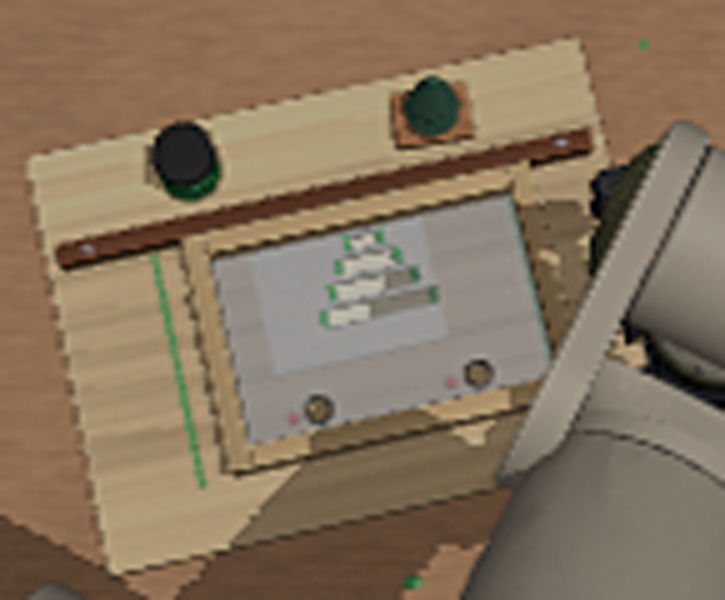

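View pics/side11z.png

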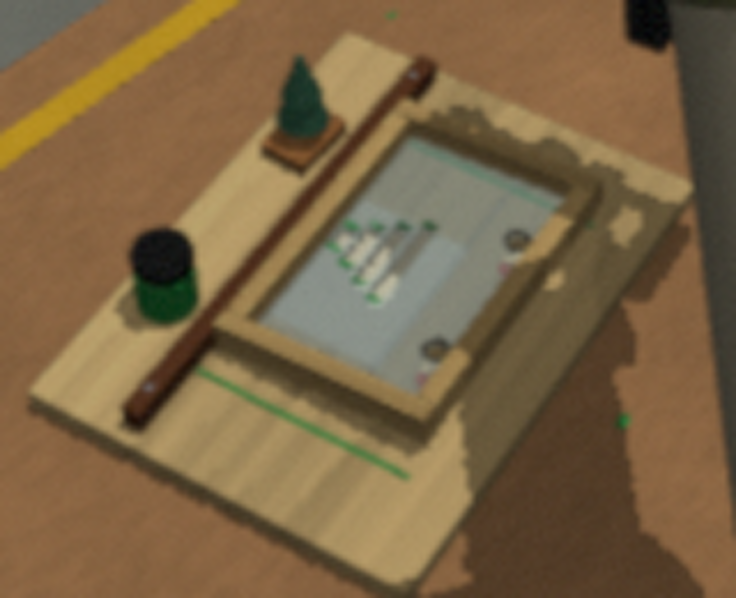

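The frame is square against the fence, with the holes at (319,409) and (479,373) and the pins at (293,418) and (451,382). It needs about 17 mm along +y. Lowering beside its −y end.

play_rows:
  moves:
    - [[-0.3,2.5,0,0,0,0,1],[-0.3,5,0,0,0,0,1],[-0.3,7.5,1,0,0,0,1],[-0.3,8.5,3,0,0,0,1],[-0.3,8.5,6,0,0,0,1],[-0.3,8.5,8.5,0,0,0,1],[-0.3,8.5,9.8,0,0,0,1],[-0.3,8.5,10.2,0,0,0,1]]

```text
clock: 10.4
tcp_pos: [0.6422, -0.146, 0.0127]
orientation: [-0.003, 0.629, 0.778, -0.002]
force: [0.1, 0.5, -0.2]
gripper_width: 0.0003
```

```bash
python3 -c "
from ov import *
go(3,-140,.017)
cap('side','side12.png')
cv2.imwrite('pics/side12z.png',cv2.resize(cv2.imread('pics/side12.png')[125:255,265:425],None,fx=4.6,fy=4.6,interpolation=2))"
```

```text
clock 10.4 tool delta cm [ 2.57 -0.21 -0.42] rv [-0.007 -0.003 -0.002]
board tcp mm [   5.  -165.7] z 0.012672963573950084 F board [0.2 0.4] -0.24642173842443715
```

View pics/side12z.png

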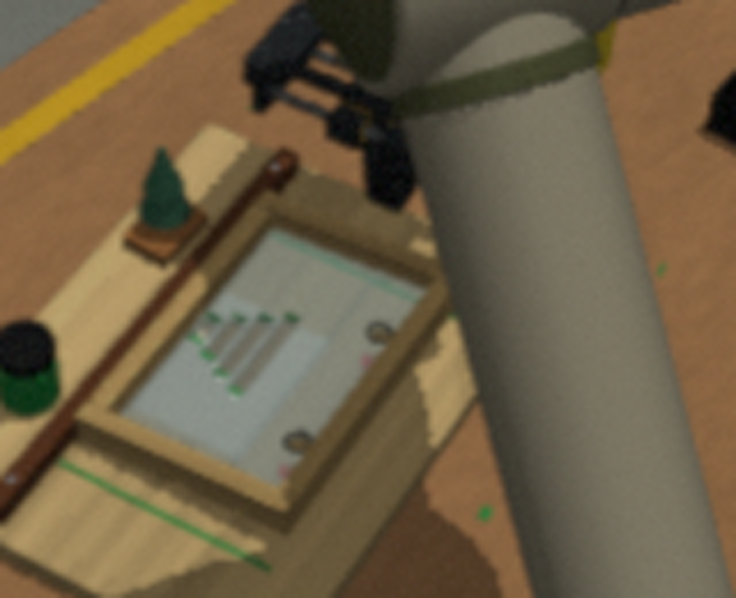

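The reported z of 0.0127 over the board, with no contact force, confirms the tip offset. The finger is at (390,200), clear of the frame's end. Now I'll move in along +y.

play_rows:
  moves:
    - [[0.5,-0.2,-0.2,0,0,0,1],[1.0,-0.2,-0.2,0,0,0,1],[1.5,-0.2,-0.2,0,0,0,1],[1.9,-0.2,-0.2,0,0,0,1],[2.2,-0.2,-0.2,0,0,0,1],[2.5,-0.2,-0.2,0,0,0,1],[2.8,-0.2,-0.2,0,0,0,1],[3.1,-0.2,-0.2,0,0,0,1]]

```text
clock: 11.12
tcp_pos: [0.6342, -0.1162, 0.0157]
orientation: [-0.003, 0.629, 0.778, -0.002]
force: [-0.2, 0.0, 0.8]
gripper_width: 0.0004
```

```bash
python3 -c "
from ov import *
go(3,-125,.015)
cap('side','side13.png')
cv2.imwrite('pics/side13z.png',cv2.resize(cv2.imread('pics/side13.png')[125:255,265:425],None,fx=4.6,fy=4.6,interpolation=2))"
```

```text
clock 11.1167 tool delta cm [ 0.98 -0.04  0.07] rv [-0.006 -0.002 -0.002]
board tcp mm [   3.4 -134.8] z 0.0156747255562463 F board [-0.2  0.1] 0.7616071523721065
```

View pics/side13z.png

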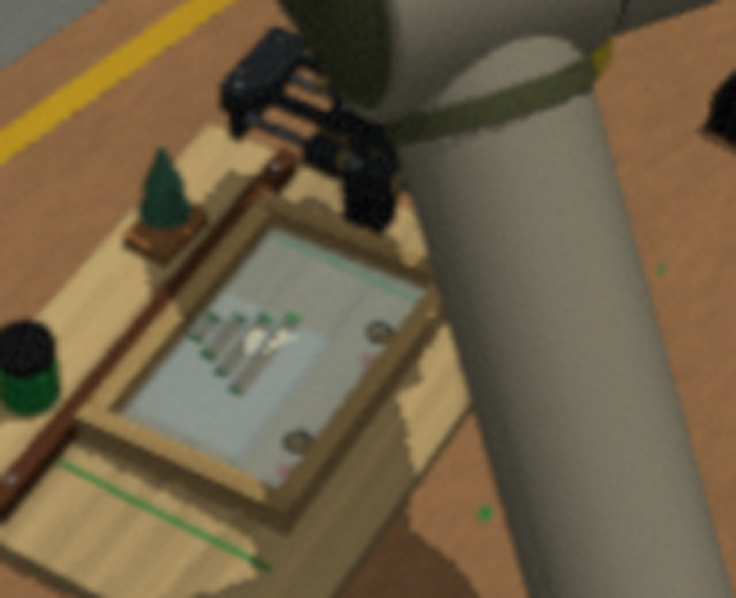

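play_rows:
  moves:
    - [[0.2,0,0,0,0,0,1],[0.4,0,0,0,0,0,1],[0.6,0,0,0,0,0,1],[0.8,0,0,0,0,0,1],[1.0,0,0,0,0,0,1]]

```text
clock: 11.58
tcp_pos: [0.632, -0.1061, 0.0157]
orientation: [-0.003, 0.629, 0.778, -0.002]
force: [1.2, -4.5, -1.4]
gripper_width: 0.0003
```

```bash
python3 -c "
from ov import *
go(3,-115,.015)
cap('side','side14.png')
cv2.imwrite('pics/side14z.png',cv2.resize(cv2.imread('pics/side14.png')[125:255,265:425],None,fx=4.6,fy=4.6,interpolation=2))"
```

```text
clock 11.5833 tool delta cm [ 0.95 -0.04  0.07] rv [-0.006 -0.002 -0.002]
board tcp mm [   3.4 -124.5] z 0.015654605002332594 F board [ 0.2 -4.7] -1.4307605427387624
```

View pics/side14z.png

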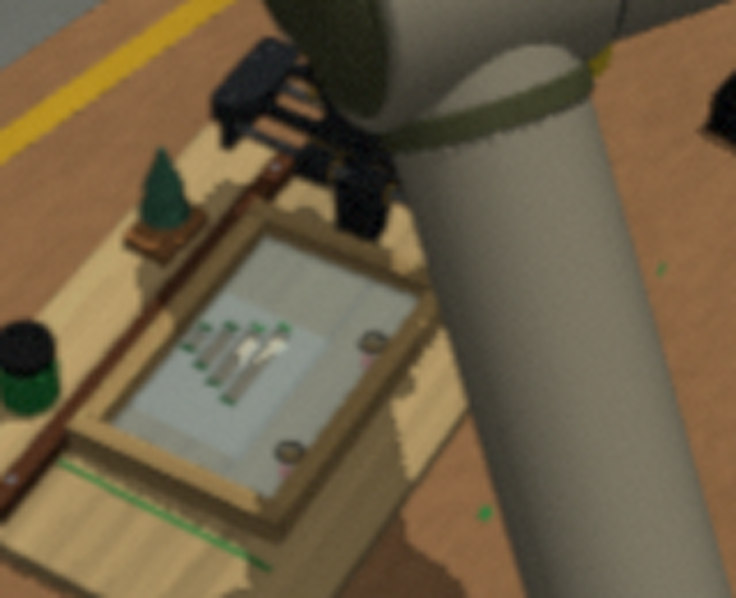

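The frame is sliding along the fence at 4.7 N, and the ring has moved from (298,440) to (290,452), about 6 mm. Continuing.

play_rows:
  moves:
    - [[0.2,0,0,0,0,0,1],[0.35,0,0,0,0,0,1],[0.5,0,0,0,0,0,1],[0.65,0,0,0,0,0,1]]

```text
clock: 11.97
tcp_pos: [0.6304, -0.0989, 0.0155]
orientation: [-0.003, 0.629, 0.778, -0.002]
force: [0.3, -2.3, -1.6]
gripper_width: 0.0004
```

```bash
python3 -c "
from ov import *
go(3,-110,.015)
cap('side','side15.png')
cv2.imwrite('pics/side15z.png',cv2.resize(cv2.imread('pics/side15.png')[125:255,265:425],None,fx=4.6,fy=4.6,interpolation=2))"
```

```text
clock 11.9667 tool delta cm [ 0.71 -0.04  0.05] rv [-0.006 -0.003 -0.002]
board tcp mm [   3.4 -117.1] z 0.01552285611763652 F board [-0.1 -2.3] -1.6409078810651851
```

View pics/side15z.png

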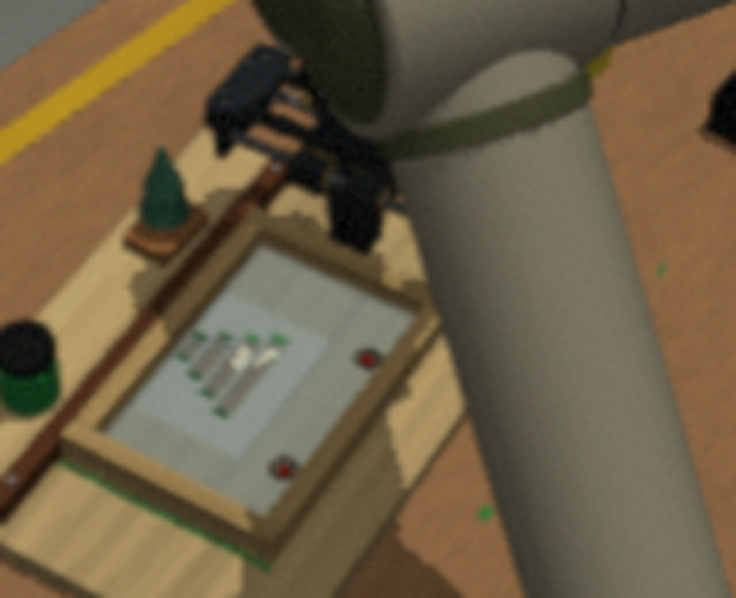

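It has dropped: both red pins now show inside the black rings, at (285,468) and (368,358), and the frame lies flat. I'll back off and verify.

play_rows:
  moves:
    - [[-0.5,0,0,0,0,0,1],[-1.5,0,0,0,0,0,1],[-3,0,0,0,0,0,1],[-4,0,-2,0,0,0,1],[-5,-1,-5,0,0,0,1],[-7,-3,-8,0,0,0,1],[-9,-6,-10,0,0,0,1],[-11,-9,-12,0,0,0,1]]

```text
clock: 12.68
tcp_pos: [0.5657, -0.2273, 0.1373]
orientation: [-0.002, 0.629, 0.778, -0.002]
force: [0.3, -0.4, -0.2]
gripper_width: 0.0001
```

play_rows:
  moves:
    - [[-1,-3,-1,0,0,0,1],[-2,-6,-2,0,0,0,1],[-2,-6,-2,0,0,0,1],[-2,-6,-2,0,0,0,1]]

```text
clock: 13.02
tcp_pos: [0.5106, -0.2615, 0.1584]
orientation: [-0.002, 0.63, 0.777, -0.001]
force: [0.3, 0.3, 0.6]
gripper_width: 0.0007
```

```bash
python3 - <<'E'
from h import *
ct=cap('top','top16.png');cs=cap('side','side16.png');o=robot.get_obs();print(o['tcp_pos'],o['force'],o['clock'])
k=8
cv2.imwrite('pics/t16z.png',cv2.resize(ct['pixels'][160:235,270:370],None,fx=k,fy=k,interpolation=2))
cv2.imwrite('pics/s16z.png',cv2.resize(cs['pixels'][165:245,275:375],None,fx=7,fy=7,interpolation=2))
for n,c,z in(('t',ct,0),('s',cs,0)):
  P=[np.r_[T0+RB@np.array(q)/1000,.0255] for q in((-46,50),(-46,-50))]
  px=proj(c,P); r=red(c['pixels'],px,3); g=c['pixels'].astype(float).max(2)
  for a,b in zip(px,r):
    d=np.clip(np.median(g[int(a[1])-6:int(a[1])+7,int(a[0])-6:int(a[0])+7])-g-25,0,None)
    print(n,'pin exp',a,'red',b,'ring',wc(d,b,4), 'diff mm',ray(c,[wc(d,b,4)],.018)[0,:2]-ray(c,[b],.024)[0,:2])
E
```

```text
[ 0.51163474 -0.25980719  0.15726839] [-0.20426689  0.08111877  0.56990388] 13.1167
t pin exp [298.58080073 218.25737346] red [298.21023766 218.25959781] ring [298.25348189 218.0821727 ] diff mm [0.00134091 0.00017105]
t pin exp [330.34512214 211.02388204] red [329.90841121 211.08598131] ring [329.97058824 210.875     ] diff mm [ 0.00155333 -0.00038582]
s pin exp [326.55385926 224.91014183] red [326.70406504 226.72682927] ring [326.64666667 226.17333333] diff mm [ 0.00444807 -0.00448152]
s pin exp [344.54242759 201.09812871] red [344.64424779 202.7539823 ] ring [345.03597122 202.58633094] diff mm [ 0.00272697 -0.00497402]
```

View pics/t16z.png

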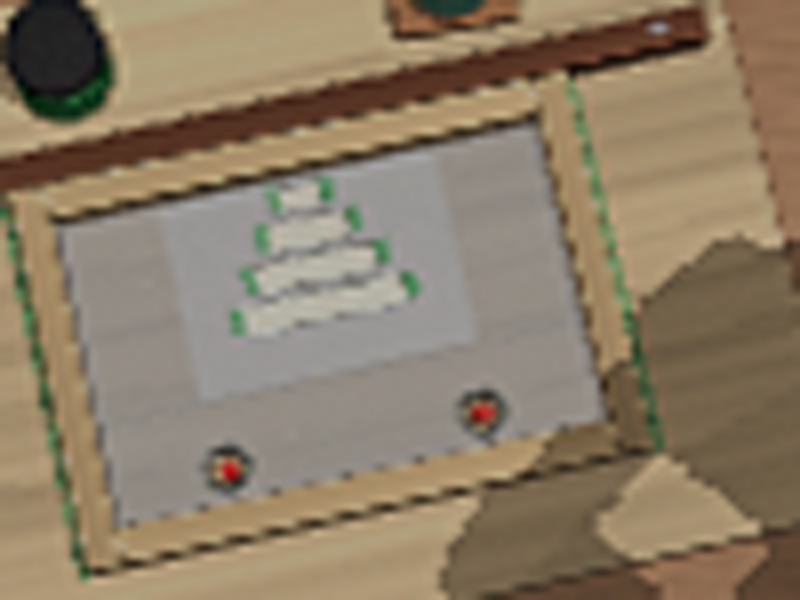

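View pics/s16z.png

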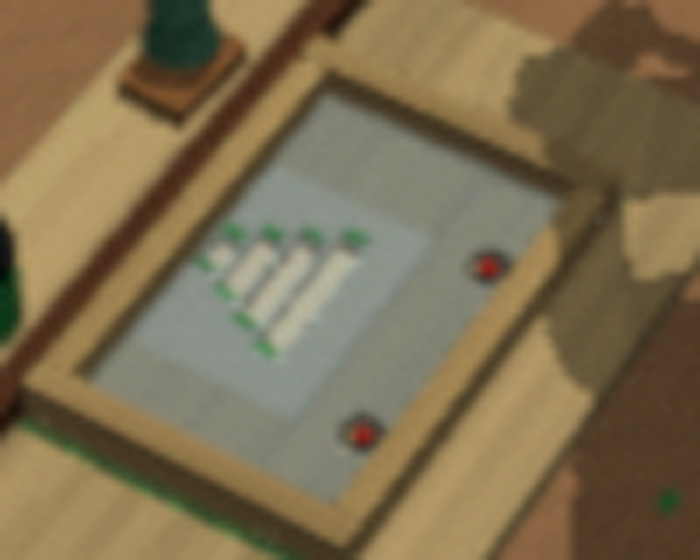

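The frame is flat. Its ends sit between the green lines, and both pins show inside their rings, at top zoom (229,469) and (483,412). Red and ring centres differ by about 1.5 mm in the top view. The side ring values of 5–6 mm are unreliable, because the red pin itself skews the dark-pixel average and I assumed a height difference. The arm is clear, so I'm handing in.

```bash
python3 -c "
from h import *
print(robot.sign_off(), robot.get_obs()['force'])"
```

```text
the job is handed in; nothing more can be done
the job is handed in; nothing more can be done
```

The stencil frame is seated over both pins and lies flat on the board. With the fingers closed, I pushed it about 19 mm to the fence, then about 17 mm along it in +y until it dropped. I handed the job in at about 13 s with the arm clear and the wrist force near zero.

**Forces:** The force readings were about 3–5 N while sliding and 12 N at most, against the fence.

**Last checks:**
- **Top view:** The rings are centred on the pins to about 1.5 mm. The frame's ends sit just inside the two green lines and its far edge lies along the fence.
- **Side view:** The frame lies flat, with both pins inside their rings. The jar and fir look where they were. I did not measure the table items at the end, but nothing touched them.

**What disagreed:**
- **Finger tip height:** The finger tip in the pictures is about 23 mm higher than the reported TCP. My first approach therefore passed over the rim without touching it, so I lowered the tool to correct for this.
- **Side-view ring measurement:** It gave 5–6 mm between ring and pin. I put no weight on it, because it depends on an assumed height difference and the red pin skews the ring centre.

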